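Stop the tabletop washer, release its lid and hold it open at 60 degrees

ROBOT

A 7-joint arm with a two-finger parallel gripper is mounted at the origin on a cart in front of the work surface, level with it; the furniture and walls round the work are solid. World frame = base frame: x ahead of the robot, y to its left, z up, the work surface at z = 0. Lengths are in mm, angles in rad, forces in N, time in s.
With the tool pointing down it reaches from about 400 to 875 mm from the base axis. Payload 4.4 kg.
Tool frame: the origin (TCP) lies at the very end of the fingers, on their centre line; the grasp point (between the pads) lies 19 mm behind it; z points along the fingers, x is the direction in which the jaws open and shut, and the axes are right-handed (so a half turn about z gives the same grasp; the last joint's range is limited). The gripper opens to 85 mm and grips with 20 to 120 N. Pads are 22 mm wide; open, the fingers measure 114 mm over their backs; the gripper's body (76 mm by 85 mm) begins 54 mm behind the grasp point. The pads swing forward as they close: fully open they stand 13 mm farther back than shut.
Start: joints at [-1.235, 0.628, 0.038, 1.517, -0.027, 0.996, -0.02], TCP at [254.176, 598.258, 192.613] pointing down, gripper open.
Joint ranges: [-3.06, 3.06], [-0.37, 2.12], [-1.25, 1.32], [0.18, 2.47], [-1.1, 4.24], [0.23, 1.98], [-2.94, 2.94]. Speed limits (rad/s): [2.57, 2.57, 3.14, 3.14, 3.14, 3.14, 3.14].

INTERFACE

Orientations are given as [roll, pitch, yaw] about the fixed x, y, z axes, in that order (R = Rz(yaw) Ry(pitch) Rx(roll)).
In Python, from cell import * gives the robot as it stands. The module is installed in compiled form; this text tells all that it offers.
- The arm moves only by the tool play_rows, never from a script. Its argument "targets" is a list of rows, each an object with "slide": the shift along the tool's x, y, z in mm, a list of three; "turn": the turn, a rotation vector about the tool's x, y, z in degrees, a list of three; "hand": the finger opening in mm, from 0 to 85.4. A call has 1 to 5 rows; each row shifts and turns the commanded pose from where the row before left it, along the tool's axes as they then stand; what a row does not reach is not made up. A row lasts 1/8 s, in which the tool goes at most 62.5 mm and 10.7 degrees, less where a joint would pass 70% of its speed; a pose out of reach is approached as far as the arm can. A call is refused whole if a number of a shift passes 62.5 or a number of a turn 10.7, either way. A call with a gripper value outside its range is refused whole. The fingers move at their own pace and stop on an object; the grip force is fixed at half the most. Time passes only in rows, so rows that do not move let the fingers close. It gives the time, the measured TCP pose, the force and the opening at its end, in the units of the state.
- read_state(): the state, without advancing time (a new reading comes with each control period).
- get_image(name): name is "side" or "top"; returns (picture, depth): 400x640x3 uint8, blue, green, red; 400x640 float32, mm along the optical axis (not along the pixel's ray), 0 where there is no reading.
- calibration(name): a dict with "K" (3x3 intrinsics, pixels), "R" (3x3) and "t" (3): a world point X has camera coordinates R X + t. Camera axes: x right, y down, z forward; pixel columns grow to the right and rows downward; lengths in mm; the calibration is good to about 2 mm. A picture is of the moment at which its call begins. calibration takes no time and is no camera call.
- finish_job(): hands the job in, once; it reports no verdict.
The state is a dict: "clock": time; "qpos": joint angles; "qd": joint speeds; "tau": joint torques, N m; "eef_pos": TCP position; "tool_rot": TCP orientation; "force": force on the tool from outside, world axes, zero at the start; "torque": the same for the moment, N m; "width": finger opening in mm.
Only numpy, scipy, OpenCV 4.12 (cv2) and the standard library are available. Lean on these libraries where they do the work, as an engineer would, in place of code of your own. Each camera call takes 0.05 s, during which the arm holds its last target.

TASK

The small white tabletop washer is running with its keys child-locked and its lid latched: press the yellow key to unlock the panel, then the red key to stop the wash, then the grey key to release the lid, one at a time and each fully down, and leave the green start key alone. The lid springs up a little but will not stay open, so lift it by its black bar handle and hold it open at 60 degrees, so that the drips on its underside run back into the tub while I take the wash out. Finish still holding it there, and leave the candle jar, the cream pot and the peg beside the washer where they are.

Things in the scene. Friction and masses are not known exactly. Their poses are not given: they have to be found in the camera images.
- machine: the white tabletop washer, 180 mm deep (its x), 300 mm wide (its y), rim 130 mm high, fixed on the worktop; origin at the centre of its underside; at yaw 0 its x points away from the robot, its y to the left (hinge side). A raised console lies along its right end, the lid (172 x 197 x 16 mm, dark window) between console and hinge. A wall cabinet overhangs from x = 0.60 on, 0.50 m up
- console_centre (a point): centre of the console's dark top, 79 x 176 mm, 151 mm high. It carries four round keys of 21 mm diameter: in front yellow (right, outside) and red (left, next to the lid), behind them green (right) and grey (left, next to the lid); neighbours are 44 mm apart along the machine's y and 46 mm along its x
- lock_key_top (a point): centre of the top of the yellow key (child lock), 9 mm above the console at rest; pressed straight down
- stop_key_top (a point): centre of the top of the red key (stop), 9 mm above the console at rest; pressed straight down
- start_key_top (a point): centre of the top of the green key (start), 9 mm above the console at rest; must not be pressed
- lid_key_top (a point): centre of the top of the grey key (lid release), 9 mm above the console at rest; pressed straight down
- lock_key (a joint): travel of the yellow key in m: 0 at rest, 0.006 fully down; springs back; 1.2 N to start it, 4.2 N fully down
- stop_key (a joint): travel of the red key in m, as the yellow one
- start_key (a joint): travel of the green key in m, as the yellow one
- lid_key (a joint): travel of the grey key in m, 0 to 0.006, same spring; beyond about 0.004 it draws the bolt out of the lid, which then pops up
- lid (a joint): opening angle of the lid in rad: 0 shut and latched, 1.047 at 60 degrees, stop at 1.75; released, a sprung pin lifts it to about 0.15; from any angle above that and below 90 degrees it falls back. It weighs about 0.4 kg (2 to 4 N at the handle)
- lid_handle (a point): middle of the lid's bar handle: a black round bar 12 mm thick along the machine's x, clear length 95 mm between its two posts, its centre line 34 mm above the lid's top face; moves and turns with the lid (its z is the lid's normal)
- lid_hinge (a point): point on the lid's hinge axis, which runs along the machine's x at the left end of the lid. Shut, the handle lies 152 mm from it towards the console (-y of the machine) and 42.5 mm higher; as the lid opens the handle goes up and over to the machine's +y on an arc about this axis
- candle_jar: glass candle jar, 76 mm diameter, 90 mm high, on the worktop to the left of the washer; origin at the centre of its underside
- peg_centre (a point): centre of a loose wooden clothes peg, 16 x 73 x 12 mm, lying to the right of the washer
- cream_centre (a point): centre of a small round hand-cream pot, 50 mm diameter, 28 mm high, on the worktop to the right of the washer, behind the peg

How it is judged:
By the outcome, as a careful person would: the job done as asked, in the order asked, and still so for the second after the job is handed in, while the arm keeps its last pose, push and grip.
It also fails if it takes over 53 s, if anything falls off the work surface, if the arm or the gripper's body presses on something with over 40 N, if the wrist force passes 120 N, or if a joint passes its speed limit or range.

## Working session

There is one attempt and no reset: what is moved stays moved. The work goes in short steps, Python scripts to look and compute and a tool call to move; the robot and the scene stay as the last step left them, time stands still between calls to the robot, and variables do not carry over. Pictures are saved under pics/ and viewed, and the job is handed in when it is done.

Besides the shell and the picture viewer there is one more tool, called as a command line: name --argument value ..., lists and objects as JSON in quotes. play_rows: Moves the arm, as the interface text tells. Its arguments: {"type":"object","properties":{"targets":{"type":"array"}},"required":["targets"]}

```bash
mkdir -p pics; python3 - <<'E'
from cell import *
import cv2,numpy as np
s=read_state();print({k:np.round(v,3).tolist() for k,v in s.items()})
for n in("side","top"):
    im,d=get_image(n);cv2.imwrite(f"pics/{n}0.png",im);np.save(f"{n}0.npy",d)
    c=calibration(n);print(n,np.round(c["K"],1).tolist(),np.round(c["R"],3).tolist(),np.round(c["t"],1).tolist(),"pos",np.round(-np.array(c["R"]).T@c["t"],1))
E
```

```text
{'clock': 0.0, 'qpos': [-1.235, 0.629, 0.038, 1.518, -0.027, 0.996, -0.02], 'qd': [0.001, 0.001, -0.001, 0.001, -0.001, 0.0, -0.002], 'tau': [-0.0, -56.341, 1.226, -19.344, 0.011, 0.011, -0.0], 'eef_pos': [253.902, 597.605, 191.707], 'tool_rot': [3.142, 0.002, 1.169], 'force': [-0.302, 0.773, 0.104], 'torque': [0.075, -0.044, 0.035], 'width': 84.982}
side [[389.9, 0.0, 316.2], [0.0, 389.9, 204.7], [0.0, 0.0, 1.0]] [[0.996, -0.085, 0.017], [-0.03, -0.519, -0.854], [0.081, 0.851, -0.519]] [-534.1, 254.3, 902.2] pos [ 466.2 -681.1  694.6]
top [[426.8, 0.0, 315.7], [0.0, 426.8, 205.4], [0.0, 0.0, 1.0]] [[0.013, -1.0, -0.001], [-0.995, -0.012, -0.098], [0.098, 0.002, -0.995]] [203.3, 580.1, 1239.4] pos [ 453.4  207.5 1290.5]
```

View pics/side0.png

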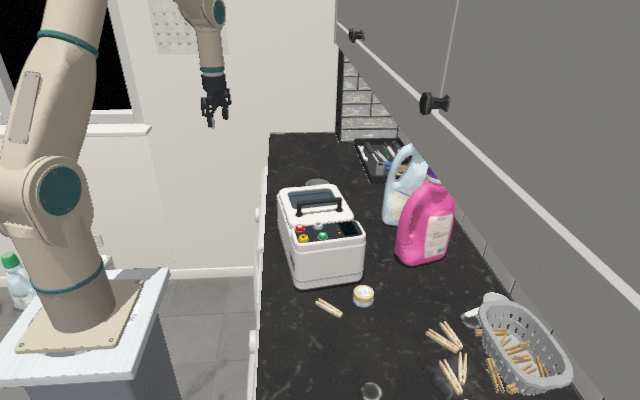

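View pics/top0.png

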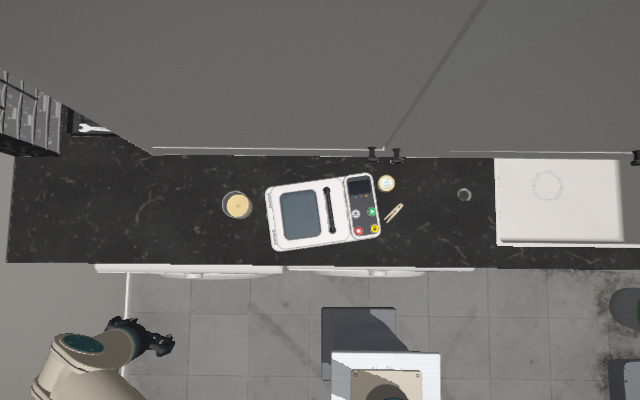

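Side view: the washer is mid-scene, with red (299,229), yellow (303,239), grey (318,226) and green (322,237), and the handle at about (320,207). Top view: handle (330,210), keys around (355–375, 212–231), peg (394,213), cream (386,183), jar (237,205). Next I'll measure these.

```bash
cat > h.py <<'E'
import cv2,numpy as np
from cell import *
def deproj(n,u,v,d):
    c=calibration(n);K=np.array(c["K"]);R=np.array(c["R"]);t=np.array(c["t"])
    p=np.linalg.inv(K)@[u,v,1]*d
    return R.T@(p-t)
def ray(n,u,v):
    c=calibration(n);K=np.array(c["K"]);R=np.array(c["R"]);t=np.array(c["t"])
    d=R.T@(np.linalg.inv(K)@[u,v,1]); return -R.T@t,d/np.linalg.norm(d)
def tri(a,b):
    (o1,d1),(o2,d2)=ray("side",*a),ray("top",*b)
    A=np.array([d1,-d2]).T; s=np.linalg.lstsq(A,o2-o1,rcond=None)[0]
    p,q=o1+s[0]*d1,o2+s[1]*d2
    return (p+q)/2,np.linalg.norm(p-q)
def onz(n,u,v,z):
    o,d=ray(n,u,v); return o+d*(z-o[2])/d[2]
def proj(n,X):
    c=calibration(n);p=np.array(c["K"])@(np.array(c["R"])@X+np.array(c["t"]));return p[:2]/p[2]
E
python3 - <<'E'
from h import *
a=cv2.imread("pics/side0.png");b=cv2.imread("pics/top0.png")
cv2.imwrite("pics/s1.png",cv2.resize(a[170:320,260:400],None,fx=5,fy=4*1.0,interpolation=cv2.INTER_CUBIC)[:600])
cv2.imwrite("pics/t1.png",cv2.resize(b[160:260,255:415],None,fx=5,fy=5,interpolation=cv2.INTER_CUBIC))
ds=np.load("side0.npy");dt=np.load("top0.npy")
def cen(im,lo,hi,box):
    x0,y0,x1,y1=box;h=cv2.cvtColor(im[y0:y1,x0:x1],cv2.COLOR_BGR2HSV)
    m=cv2.inRange(h,lo,hi);M=cv2.moments(m,True)
    return (M['m10']/M['m00']+x0,M['m01']/M['m00']+y0,M['m00'])
C={"yellow":((20,140,90),(35,255,255)),"red":((0,140,90),(8,255,255)),"green":((50,120,60),(90,255,255))}
for k,(lo,hi) in C.items():
    s=cen(a,lo,hi,(285,218,345,250));t=cen(b,lo,hi,(340,195,390,245))
    print(k,np.round(s,1),np.round(t,1),np.round(tri(s[:2],t[:2])[0],1),tri(s[:2],t[:2])[1], "z160 s",np.round(onz("side",*s[:2],160),1),"t",np.round(onz("top",*t[:2],160),1))
for z,(x,y) in {"lid":(300,215),"keygrey":(355,214),"cons":(358,188),"worktop":(420,230)}.items() if 0 else {}: pass
for nm,x,y in(("win",300,215),("handle",330,210),("grey",355,214),("cons",358,188),("table",430,230),("jar",237,205),("cream",386,183),("peg",394,213)):
    print(nm,np.round(deproj("top",x,y,dt[y,x]),1))
E
```

```text
yellow [303.8 237.5  57. ] [374.3 228.1  41. ] [507.6  54.  157.7] 2.572322454265723 z160 s [508.7  50.9 160. ] t [506.2  54.3 160. ]
red [299.5 228.3  28. ] [357.7 230.4  24. ] [500.3  97.8 153.6] 1.214513312241172 z160 s [500.5  88.6 160. ] t [499.5  98.4 160. ]
green [322.2 235.3  40. ] [371.5 210.9  27. ] [552.4  61.4 156.7] 0.8284976020477716 z160 s [552.3  56.9 160. ] t [551.7  61.9 160. ]
win [539.4 252.2 147.2]
handle [550.1 173.1 190.5]
grey [542.8 105.9 162.4]
cons [613.5  97.4 154.5]
table [ 509.9 -134.9    1.9]
jar [574.  441.1  47. ]
cream [647.4   1.6  28.3]
peg [559.  -24.5  13.9]
```

```bash
ls pics
```

```text
s1.png
side0.png
t1.png
top0.png
```

View pics/s1.png

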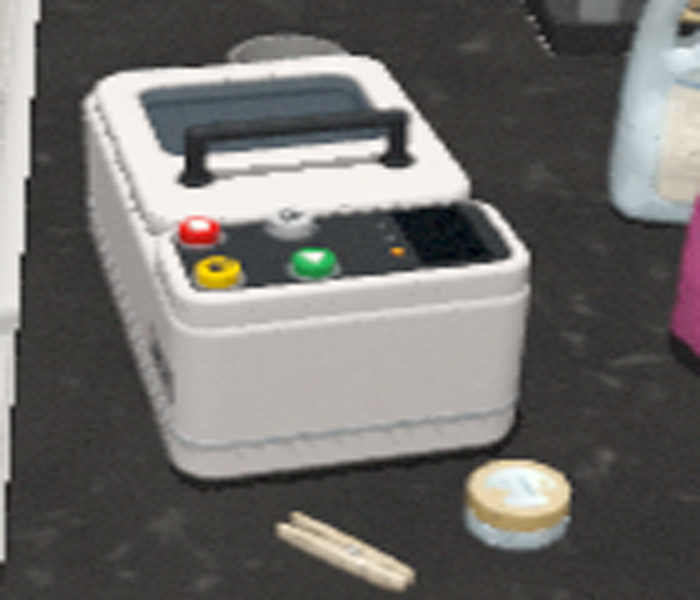

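View pics/t1.png

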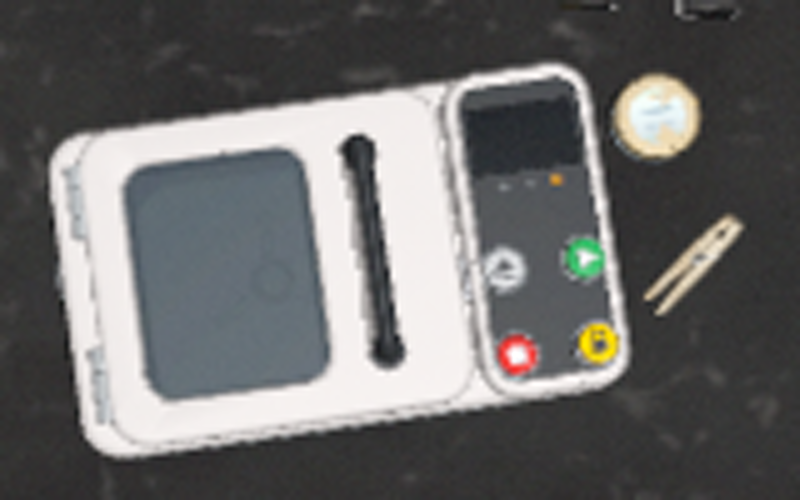

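```bash
python3 - <<'E'
from h import *
from scipy.optimize import least_squares
T=dict(y=(374.2,228.2),r=(358,230.4),g=(371.6,211.2),k=(355.8,213.4))
S=dict(y=(303.4,236.9),r=(299.5,227.2),g=(322.5,234.7),k=(317.9,225))
L=dict(y=(-23,-22),r=(-23,22),g=(23,-22),k=(23,22))
def pts(p):
    x,y,z,a=p;c,s=np.cos(a),np.sin(a)
    return {k:np.array([x+c*u-s*v,y+s*u+c*v,z]) for k,(u,v) in L.items()}
def f(p,w=(1,1)):
    P=pts(p);return np.concatenate([np.r_[w[0]*(proj("top",P[k])-T[k]),w[1]*(proj("side",P[k])-S[k])] for k in P])
r=least_squares(f,[525,80,160,.1]);print(np.round(r.x,3),np.round(r.fun,1))
for k,v in pts(r.x).items():print(k,np.round(v,1))
r=least_squares(lambda q:f([q[0],q[1],160,q[2]],(1,0)),[525,80,.1]);print("top",np.round(r.x,3))
r=least_squares(lambda q:f([q[0],q[1],160,q[2]],(0,1)),[525,80,.1]);print("side",np.round(r.x,3))
# handle ends: posts tops
ht=[(255+358/5-.5,160+150/5-.5),(255+388/5-.5,160+348/5-.5)]
hs=[(260+398/5-.5,170+118/4-.5),(260+194/5-.5,170+129/4-.5)]
for a,b in zip(hs,ht): print("handle",tri(a,b))
A,B=onz("top",*ht[0],178),onz("top",*ht[1],178);print(A,B,(A+B)/2,np.arctan2(-(A-B)[1],(A-B)[0]) , np.linalg.norm(A-B))
# body outline corners at rim
for n,c in dict(fl=(100,455),bl=(55,135)).items(): print(n,onz("top",255+c[0]/5,160+c[1]/5,130))
E
```

```text
[5.26381e+02 7.91080e+01 1.58079e+02 1.51000e-01] [ 0.2 -0.4 -0.5  0.5 -0.  -0.3 -0.3 -0.3  0.2 -0.5 -0.4  0.3 -0.4 -0.4
 -0.2 -0.3]
y [506.9  53.9 158.1]
r [500.3  97.4 158.1]
g [552.4  60.8 158.1]
k [545.8 104.3 158.1]
top [5.25237e+02 7.93420e+01 1.45000e-01]
side [5.26991e+02 7.65130e+01 1.57000e-01]
handle (array([606.42919325, 183.40828579, 182.1493288 ]), np.float64(3.642735380281631))
handle (array([501.22808003, 167.11377981, 187.32612602]), np.float64(0.6100158864501599))
[605.16299989 183.47227665 178.        ] [501.32434716 166.77782725 178.        ] [553.24367352 175.12505195 178.        ] -0.15940885457321866 105.17209916201489
fl [442.26465225 318.8935225  130.        ]
bl [616.57434957 347.4310437  130.        ]
```

```bash
cat >> h.py <<'E'
from scipy.spatial.transform import Rotation as Ro, Slerp
YM=0.154
xm=np.array([np.cos(YM),np.sin(YM),0]);ym=np.array([-np.sin(YM),np.cos(YM),0])
def plan(tp,tR,hand,smax=60,tmax=10.5,p=None,R=None):
    s=read_state()
    p=np.array(s["eef_pos"]) if p is None else p
    R=Ro.from_euler("xyz",s["tool_rot"]) if R is None else R
    dr=(R.inv()*tR).as_rotvec(degrees=True);dp=np.array(tp)-p
    n=int(max(1,np.ceil(np.linalg.norm(dp)/smax),np.ceil(np.linalg.norm(dr)/tmax)))
    Rc=R;print("clock",s["clock"],"n",n,"force",np.round(s["force"],1),"width",round(s["width"],1),"pos",np.round(p,1),"rot",np.round(s["tool_rot"],3))
    for i in range(n):
        print(dict(slide=np.round(Rc.inv().apply(dp/n),1).tolist(),turn=np.round(dr/n,2).tolist(),hand=hand))
        Rc=Rc*Ro.from_rotvec(dr/n,degrees=True)
    return np.array(tp),tR
down=lambda yaw:Ro.from_euler("xyz",[np.pi,0,yaw])
E
python3 -c "
from h import *
p,R=plan([300,500,260],down(1.0),0)
plan([506,54,200],down(YM),0,p=p,R=R)"
```

```text
clock 0.1 n 3 force [-1.3  0.  -0. ] width 85.2 pos [253.9 597.7 191.8] rot [3.142e+00 2.000e-03 1.169e+00]
{'slide': [-24.0, 26.9, -22.7], 'turn': [0.0, 0.03, 3.23], 'hand': 0}
{'slide': [-22.4, 28.2, -22.7], 'turn': [0.0, 0.03, 3.23], 'hand': 0}
{'slide': [-20.8, 29.4, -22.7], 'turn': [0.0, 0.03, 3.23], 'hand': 0}
clock 0.1 n 9 force [-1.3  0.  -0. ] width 85.2 pos [300 500 260] rot [3.142e+00 2.000e-03 1.169e+00]
{'slide': [-29.3, 46.0, 6.7], 'turn': [0.0, -0.0, 5.39], 'hand': 0}
{'slide': [-24.9, 48.6, 6.7], 'turn': [0.0, -0.0, 5.39], 'hand': 0}
{'slide': [-20.2, 50.7, 6.7], 'turn': [0.0, -0.0, 5.39], 'hand': 0}
{'slide': [-15.4, 52.4, 6.7], 'turn': [0.0, -0.0, 5.39], 'hand': 0}
{'slide': [-10.4, 53.6, 6.7], 'turn': [0.0, -0.0, 5.39], 'hand': 0}
{'slide': [-5.3, 54.3, 6.7], 'turn': [0.0, -0.0, 5.39], 'hand': 0}
{'slide': [-0.2, 54.6, 6.7], 'turn': [0.0, -0.0, 5.39], 'hand': 0}
{'slide': [4.9, 54.4, 6.7], 'turn': [0.0, -0.0, 5.39], 'hand': 0}
{'slide': [10.0, 53.7, 6.7], 'turn': [0.0, -0.0, 5.39], 'hand': 0}
```

play_rows --targets '[{"slide":[-24,27,-23],"turn":[0,0,3.2],"hand":0},{"slide":[-22,28,-23],"turn":[0,0,3.2],"hand":0},{"slide":[-21,29,-23],"turn":[0,0,3.2],"hand":0},{"slide":[-29,46,5],"turn":[0,0,5.4],"hand":0},{"slide":[-25,49,5],"turn":[0,0,5.4],"hand":0}]'

```text
clock: 0.72
eef_pos: [346.8, 400.4, 251.6]
tool_rot: [3.142, -0.0, 0.81]
force: [-0.0, 0.7, 0.3]
width: -0.1
```

play_rows --targets '[{"slide":[-20,51,5],"turn":[0,0,5.4],"hand":0},{"slide":[-15,52,5],"turn":[0,0,5.4],"hand":0},{"slide":[-10,54,5],"turn":[0,0,5.4],"hand":0},{"slide":[-5,54,5],"turn":[0,0,5.4],"hand":0},{"slide":[0,54,5],"turn":[0,0,5.4],"hand":0}]'

```text
clock: 1.35
eef_pos: [462.2, 153.9, 226.4]
tool_rot: [-3.141, 0.0, 0.339]
force: [1.0, 0.4, 0.4]
width: 0.2
```

```bash
python3 -c "
from h import *
plan([506.5,54,195],down(YM),0)
print(np.round(read_state()['qpos'],2))"
```

```text
clock 1.35 n 2 force [1.  0.4 0.4] width 0.2 pos [462.2 153.9 226.4] rot [-3.141  0.     0.339]
{'slide': [4.3, 54.5, 15.7], 'turn': [-0.0, 0.0, 5.3], 'hand': 0}
{'slide': [9.3, 53.9, 15.7], 'turn': [-0.0, 0.0, 5.3], 'hand': 0}
[-0.62  0.37  0.33  1.92 -0.15  0.88  0.13]
```

play_rows --targets '[{"slide":[4.3,54.5,15.7],"turn":[0,0,5.3],"hand":0},{"slide":[9.3,53.9,15.7],"turn":[0,0,5.3],"hand":0},{"slide":[0,0,15],"turn":[0,0,0],"hand":0}]'

```text
clock: 1.72
eef_pos: [507.8, 50.4, 179.7]
tool_rot: [3.139, -0.001, 0.148]
force: [-0.8, 0.3, -0.5]
width: -0.1
```

```bash
python3 -c "
from h import *
plan([506.5,54,170],down(YM),0)
a,_=get_image('side');b,_=get_image('top')
cv2.imwrite('pics/s2.png',cv2.resize(a[130:260,240:400],None,fx=5,fy=4.5,interpolation=cv2.INTER_CUBIC))
cv2.imwrite('pics/t2.png',cv2.resize(b[150:260,255:415],None,fx=5,fy=5,interpolation=cv2.INTER_CUBIC))
"
```

```text
clock 1.725 n 1 force [-0.8  0.3 -0.5] width -0.1 pos [507.8  50.4 179.7] rot [ 3.139e+00 -1.000e-03  1.480e-01]
{'slide': [-0.7, -3.8, 9.7], 'turn': [0.18, -0.05, -0.34], 'hand': 0}
```

View pics/s2.png

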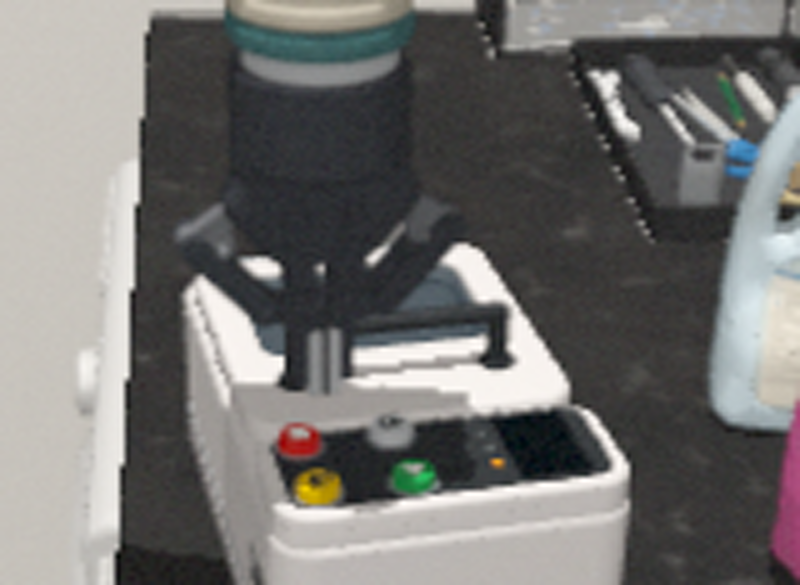

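View pics/t2.png

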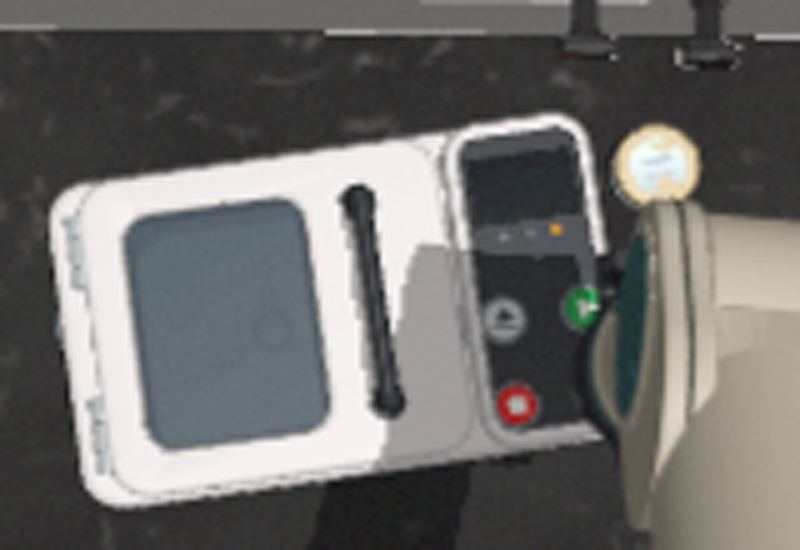

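```bash
python3 -c "
from h import *
for z in(180,160):print(proj('side',np.array([507.8,50.4,z])))"
```

```text
[303.39461806 230.52509466]
[303.39688634 237.6048231 ]
```

```bash
python3 -c "
from h import *
a,d=get_image('side');b,dt=get_image('top')
for u,v in((305,212),(305,215),(303,214),(306,200),(298,214)):print(u,v,d[v,u],np.round(deproj('side',u,v,d[v,u]),1))
cv2.imwrite('pics/s3.png',cv2.resize(a[190:250,270:350],None,fx=10,fy=10,interpolation=cv2.INTER_NEAREST))
"
```

```text
305 212 860.0328 [511.   44.4 233.9]
305 215 866.1071 [511.1  46.  225. ]
303 214 864.8389 [506.7  46.5 227.5]
306 200 844.52655 [513.1  44.6 264.5]
298 214 863.1522 [495.6  46.  228.2]
```

View pics/s3.png

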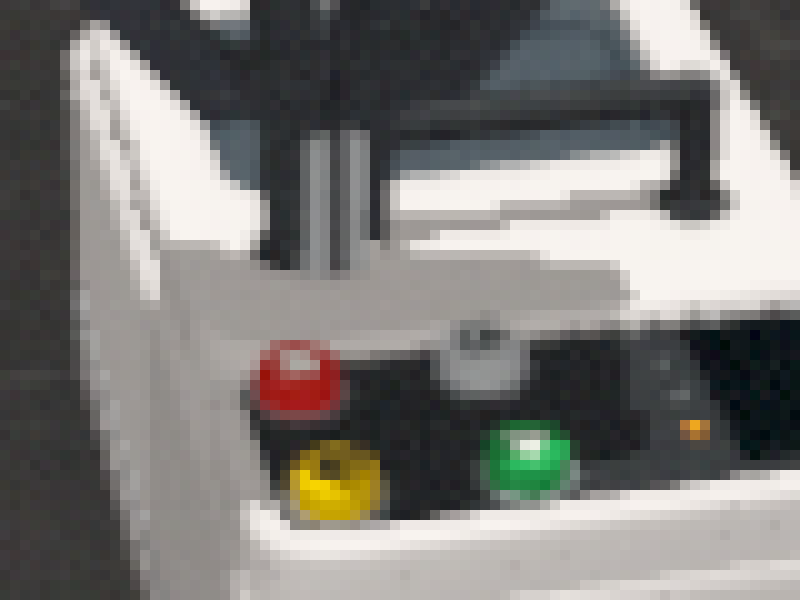

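```bash
python3 -c "
from h import *
s=read_state();print(s['clock'],s['eef_pos'],s['qd'],s['width'],s['force'])
a,d=get_image('side')
# finger column: min z of points near
out=[]
for v in range(190,226):
  for u in range(290,315):
    if d[v,u]>0:
      P=deproj('side',u,v,d[v,u])
      if P[1]<75 and P[2]>175: out.append((v,*P))
out=np.array(out)
for v in range(205,226,2):
  q=out[out[:,0]==v]
  if len(q):print(v,len(q),np.round(q[:,1].min()),np.round(q[:,1].max()),np.round(np.median(q[:,2:],0),1))
b,dt=get_image('top')
c=calibration('side');print(np.array(c['R'])@np.array(c['R']).T)
"
```

```text
1.925 [505.75533135  57.06075736 179.97445404] [-0.01186722 -0.0149602   0.00286633 -0.00910242  0.00058585 -0.00244443
  0.00211587] -0.09832227195073862 [ 1.11572693 -0.06997467  0.28959528]
205 13 494.0 520.0 [ 48.6 249.6]
207 13 494.0 520.0 [ 49.2 244.5]
209 13 494.0 520.0 [ 48.8 239.3]
211 13 494.0 521.0 [ 49.3 234. ]
213 9 496.0 514.0 [ 48.  229.2]
215 6 502.0 513.0 [ 47.6 224.1]
[[ 1.00000000e+00 -2.85606921e-17  2.17625382e-17]
 [-2.85606921e-17  1.00000000e+00 -3.64508356e-16]
 [ 2.17625382e-17 -3.64508356e-16  1.00000000e+00]]
```

```bash
python3 -c "
from h import *
d=np.load('side0.npy');a=cv2.imread('pics/side0.png')
for v in range(90,132,3):
  us=[u for u in range(195,240) if 0<d[v,u]<1600 and np.linalg.norm(deproj('side',u,v,d[v,u])[:2]-[254,598])<110]
  if us:
    P=np.array([deproj('side',u,v,d[v,u]) for u in us]);print(v,us[0],us[-1],np.round(P.min(0)),np.round(P.max(0)))
print(proj('side',np.array([254,598,192])))
a,d=get_image('side');print(np.round(d[205:232,303:307:3].T))
"
```

```text
90 205 229 [230. 557. 339.] [292. 657. 366.]
93 207 229 [236. 560. 330.] [292. 653. 356.]
96 207 230 [235. 561. 318.] [293. 659. 346.]
99 201 230 [220. 531. 310.] [293. 652. 346.]
102 201 231 [219. 530. 299.] [295. 657. 337.]
105 201 228 [217. 524. 292.] [286. 646. 329.]
108 201 227 [216. 527. 282.] [282. 643. 319.]
111 202 228 [219. 527. 271.] [285. 647. 309.]
114 202 228 [218. 526. 261.] [283. 645. 300.]
117 207 228 [229. 541. 251.] [283. 642. 285.]
120 207 214 [227. 545. 270.] [248. 557. 274.]
123 208 214 [229. 543. 261.] [248. 555. 265.]
126 208 214 [228. 544. 252.] [248. 553. 255.]
[220.0494283 138.083957 ]
[[ 854.  855.  857.  860.  857.  859.  859.  867.  865.  864.  866. 1000.
   996.  993.  987.  983.  980.  974.  969.  972.  947.  941.  939.  940.
   944.  943.  937.]
 [ 855.  857.  858.  860.  862.  863.  864.  865.  867.  868.  870.  999.
   998.  992.  987.  982.  981.  976.  978.  973.  966.  957.  956.  950.
   945.  942.  940.]]
```

play_rows --targets '[{"slide":[1,3,6],"turn":[0,0,0],"hand":0},{"slide":[0,0,6],"turn":[0,0,0],"hand":0},{"slide":[0,0,0],"turn":[0,0,0],"hand":0}]'

```text
clock: 2.45
eef_pos: [507.3, 52.9, 167.6]
tool_rot: [-3.142, 0.001, 0.157]
force: [-0.4, -0.6, -0.5]
width: 0.3
```

play_rows --targets '[{"slide":[0,0,3],"turn":[0,0,0],"hand":0},{"slide":[0,0,3],"turn":[0,0,0],"hand":0},{"slide":[0,0,3],"turn":[0,0,0],"hand":0},{"slide":[0,0,0],"turn":[0,0,0],"hand":0}]'

```text
clock: 2.95
eef_pos: [507.6, 52.9, 158.9]
tool_rot: [-3.142, 0.001, 0.157]
force: [0.8, -0.4, -0.3]
width: 0.3
```

```bash
python3 -c "
from h import *
a,d=get_image('side')
cv2.imwrite('pics/s4.png',cv2.resize(a[190:250,270:350],None,fx=10,fy=10,interpolation=cv2.INTER_NEAREST))
for v in range(214,236):print(v,np.round(deproj('side',304,v,d[v,304])))
"
```

```text
214 [509.  40. 231.]
215 [509.  43. 227.]
216 [509.  44. 224.]
217 [509.  42. 222.]
218 [509.  44. 219.]
219 [509.  44. 216.]
220 [509.  43. 214.]
221 [509.  44. 211.]
222 [509.  42. 209.]
223 [509.  42. 206.]
224 [509.  43. 203.]
225 [514. 124. 145.]
226 [513. 109. 153.]
227 [512. 101. 155.]
228 [512.  98. 154.]
229 [512.  95. 153.]
230 [512.  91. 153.]
231 [511.  86. 154.]
232 [511.  81. 154.]
233 [511.  78. 153.]
234 [510.  63. 161.]
235 [510.  59. 161.]
```

View pics/s4.png

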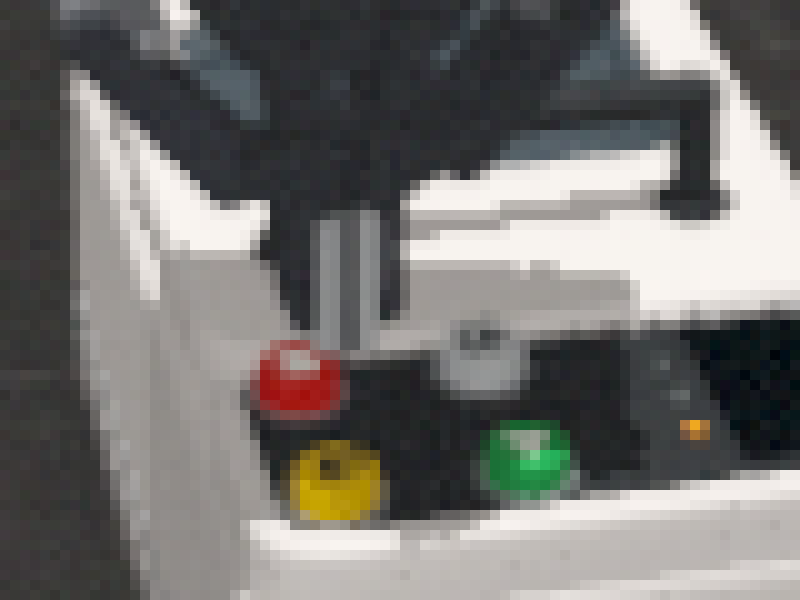

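The tip stands about 42 mm above the reported TCP, both with fingers shut and open. The x and y readings agree with the camera. I'll go by the picture and by touch.

play_rows --targets '[{"slide":[0,0,6],"turn":[0,0,0],"hand":0},{"slide":[0,0,6],"turn":[0,0,0],"hand":0},{"slide":[0,0,6],"turn":[0,0,0],"hand":0},{"slide":[0,0,6],"turn":[0,0,0],"hand":0},{"slide":[0,0,6],"turn":[0,0,0],"hand":0}]'

```text
clock: 3.62
eef_pos: [507.8, 52.9, 128.7]
tool_rot: [-3.142, 0.0, 0.157]
force: [-0.3, -0.6, -0.3]
width: -0.1
```

```bash
python3 -c "
from h import *
s=read_state();print(s['eef_pos'],s['force'])
a,d=get_image('side')
cv2.imwrite('pics/s5.png',cv2.resize(a[190:250,270:350],None,fx=10,fy=10,interpolation=cv2.INTER_NEAREST))
for v in range(222,242):print(v,np.round(deproj('side',304,v,d[v,304])))
"
```

```text
[507.79766609  52.85726552 128.69395026] [-0.34290359 -0.59366626 -0.26963895]
222 [509.  46. 206.]
223 [509.  40. 207.]
224 [509.  42. 204.]
225 [509.  43. 200.]
226 [509.  43. 197.]
227 [509.  43. 195.]
228 [509.  42. 193.]
229 [509.  42. 190.]
230 [509.  42. 187.]
231 [509.  43. 184.]
232 [509.  43. 181.]
233 [509.  41. 180.]
234 [509.  44. 175.]
235 [509.  41. 174.]
236 [509.  54. 162.]
237 [509.  50. 162.]
238 [509.  48. 161.]
239 [509.  45. 160.]
240 [509.  47. 156.]
241 [509.  45. 154.]
```

View pics/s5.png

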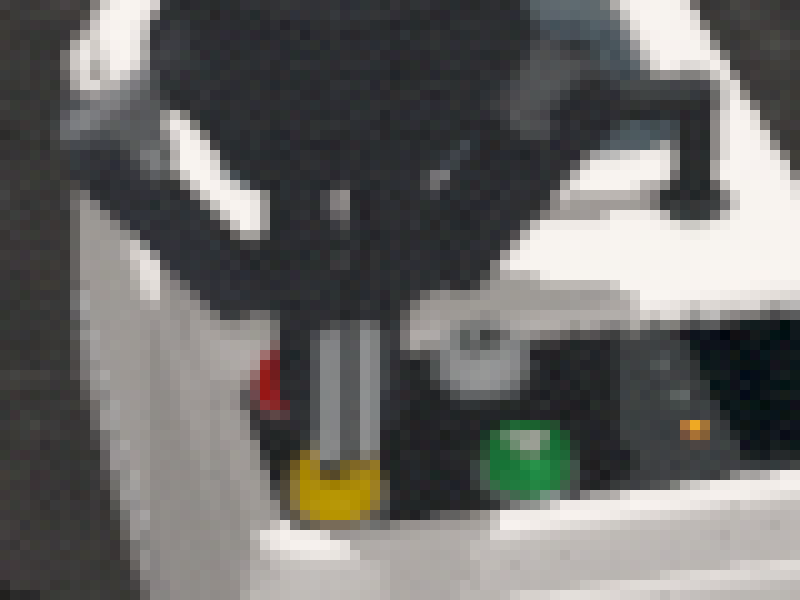

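The tip now hovers about 12 mm over the yellow key, which it covers at (303,236). Pressing.

play_rows --targets '[{"slide":[0,0,5],"turn":[0,0,0],"hand":0},{"slide":[0,0,4],"turn":[0,0,0],"hand":0},{"slide":[0,0,2],"turn":[0,0,0],"hand":0}]'

```text
clock: 4.05
eef_pos: [507.9, 52.9, 118.1]
tool_rot: [-3.141, -0.0, 0.157]
force: [0.1, -0.3, 2.4]
width: 0.2
```

play_rows --targets '[{"slide":[0,0,2],"turn":[0,0,0],"hand":0}]'

```text
clock: 4.18
eef_pos: [507.9, 52.9, 116.3]
tool_rot: [-3.141, -0.0, 0.157]
force: [-0.1, 0.6, 3.5]
width: 0.2
```

play_rows --targets '[{"slide":[0,0,2],"turn":[0,0,0],"hand":0}]'

```text
clock: 4.3
eef_pos: [508.0, 52.9, 115.0]
tool_rot: [-3.141, -0.0, 0.157]
force: [-5.3, -0.4, 23.7]
width: -0.0
```

play_rows --targets '[{"slide":[0,0,2],"turn":[0,0,0],"hand":0}]'

```text
clock: 4.42
eef_pos: [508.1, 53.0, 114.7]
tool_rot: [-3.14, -0.001, 0.156]
force: [-9.2, -0.2, 39.3]
width: -0.1
```

play_rows --targets '[{"slide":[0,0,-12],"turn":[0,0,0],"hand":0},{"slide":[0,0,-12],"turn":[0,0,0],"hand":0},{"slide":[0,-22,0],"turn":[0,0,0],"hand":0},{"slide":[0,-22,0],"turn":[0,0,0],"hand":0},{"slide":[0,0,0],"turn":[0,0,0],"hand":0}]'

```text
clock: 5.05
eef_pos: [500.7, 98.2, 136.1]
tool_rot: [-3.141, 0.0, 0.16]
force: [-0.0, -0.2, 0.1]
width: -0.0
```

```bash
python3 -c "
from h import *
plan([500.5,97,121],down(YM),0)
a,d=get_image('side')
cv2.imwrite('pics/s6.png',cv2.resize(a[190:250,270:350],None,fx=10,fy=10,interpolation=cv2.INTER_NEAREST))
"
```

```text
clock 5.05 n 1 force [-0.  -0.2  0.1] width -0.0 pos [500.7  98.2 136.1] rot [-3.141  0.     0.16 ]
{'slide': [-0.3, 1.1, 15.1], 'turn': [-0.04, 0.02, 0.36], 'hand': 0}
```

View pics/s6.png

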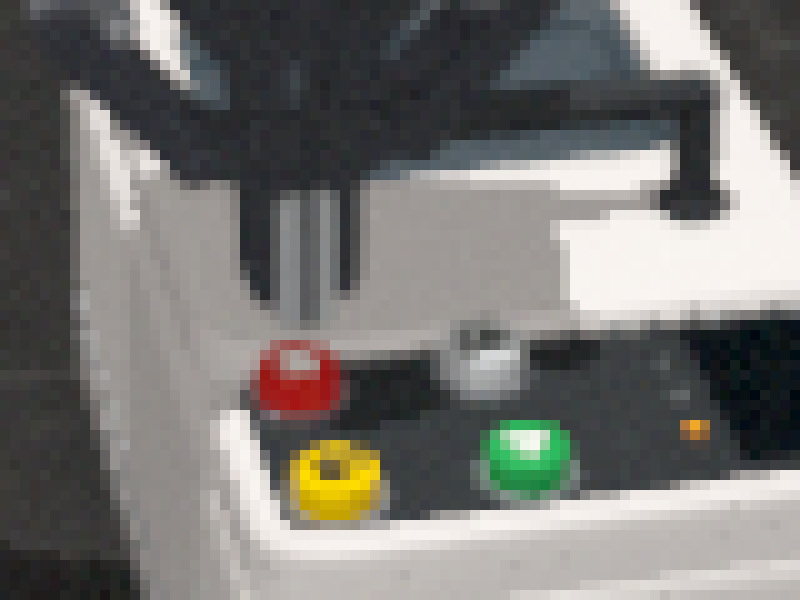

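play_rows --targets '[{"slide":[0,1,6],"turn":[0,0,0],"hand":0},{"slide":[0,0,6],"turn":[0,0,0],"hand":0},{"slide":[0,0,4],"turn":[0,0,0],"hand":0}]'

```text
clock: 5.48
eef_pos: [500.9, 94.4, 119.6]
tool_rot: [3.141, 0.001, 0.156]
force: [-1.3, -1.0, 1.8]
width: 0.1
```

play_rows --targets '[{"slide":[0,0,2.5],"turn":[0,0,0],"hand":0}]'

```text
clock: 5.6
eef_pos: [500.9, 94.4, 117.4]
tool_rot: [3.141, 0.001, 0.156]
force: [-1.1, -1.3, 2.2]
width: 0.4
```

play_rows --targets '[{"slide":[0,0,2],"turn":[0,0,0],"hand":0}]'

```text
clock: 5.72
eef_pos: [500.9, 94.5, 115.6]
tool_rot: [3.141, 0.001, 0.156]
force: [-2.2, -3.1, 3.4]
width: -0.3
```

play_rows --targets '[{"slide":[0,0,1.5],"turn":[0,0,0],"hand":0}]'

```text
clock: 5.85
eef_pos: [501.0, 94.5, 115.1]
tool_rot: [3.141, 0.0, 0.156]
force: [-5.6, -4.3, 19.3]
width: -0.2
```

```bash
python3 -c "
from h import *
a,d=get_image('side')
print(read_state()['force'])
cv2.imwrite('pics/s7.png',cv2.resize(a[190:250,270:350],None,fx=10,fy=10,interpolation=cv2.INTER_NEAREST))
"
```

```text
[-4.84428114 -3.56624499 12.59062005]
```

View pics/s7.png

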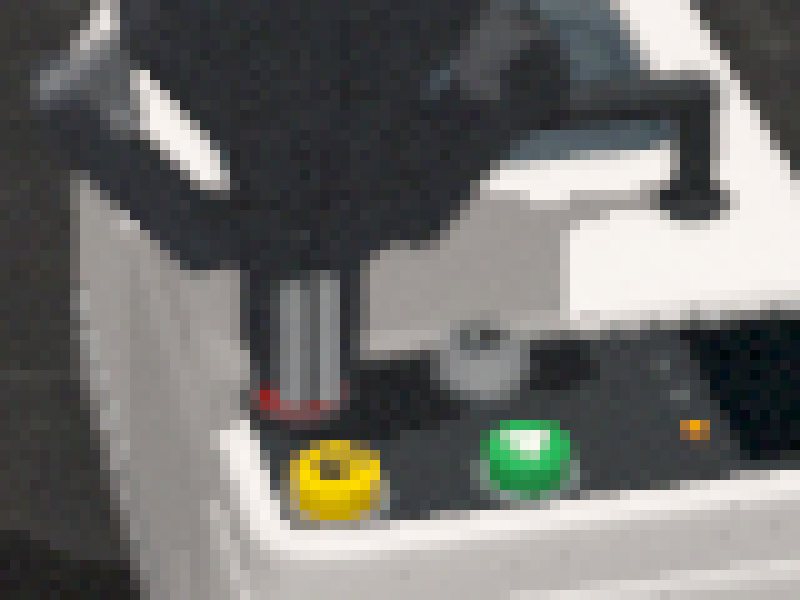

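play_rows --targets '[{"slide":[0,0,-10],"turn":[0,0,0],"hand":0},{"slide":[0,0,-10],"turn":[0,0,0],"hand":0},{"slide":[23,-1,0],"turn":[0,0,0],"hand":0},{"slide":[23,-1,0],"turn":[0,0,0],"hand":0},{"slide":[0,0,0],"turn":[0,0,0],"hand":0}]'

```text
clock: 6.52
eef_pos: [547.8, 105.5, 134.4]
tool_rot: [-3.141, -0.002, 0.158]
force: [-0.8, -0.1, 0.0]
width: 0.0
```

```bash
python3 -c "
from h import *
plan([545.8,103,120],down(YM),0)
a,d=get_image('side')
cv2.imwrite('pics/s8.png',cv2.resize(a[190:250,270:350],None,fx=10,fy=10,interpolation=cv2.INTER_NEAREST))
"
```

```text
clock 6.525 n 1 force [-0.8 -0.1  0. ] width 0.0 pos [547.8 105.5 134.4] rot [-3.141e+00 -2.000e-03  1.580e-01]
{'slide': [-2.4, 2.1, 14.4], 'turn': [-0.02, -0.11, 0.21], 'hand': 0}
```

View pics/s8.png

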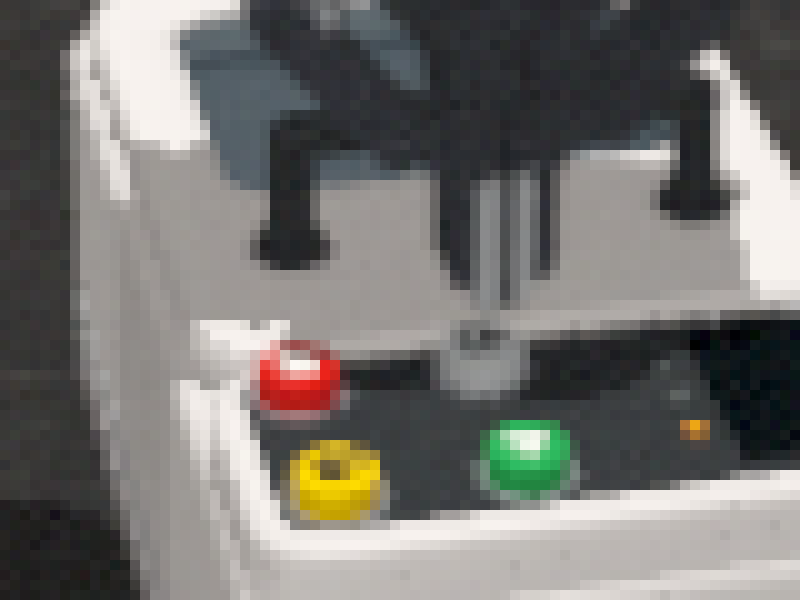

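play_rows --targets '[{"slide":[-2,1,6],"turn":[0,0,0],"hand":0},{"slide":[0,0,6],"turn":[0,0,0],"hand":0},{"slide":[0,0,3],"turn":[0,0,0],"hand":0}]'

```text
clock: 6.95
eef_pos: [543.3, 103.0, 118.9]
tool_rot: [-3.141, 0.002, 0.157]
force: [-2.9, -1.5, 6.0]
width: -0.1
```

play_rows --targets '[{"slide":[0,0,2],"turn":[0,0,0],"hand":0}]'

```text
clock: 7.08
eef_pos: [543.4, 103.0, 117.0]
tool_rot: [-3.141, 0.002, 0.156]
force: [-2.7, -0.5, 3.6]
width: -0.2
```

play_rows --targets '[{"slide":[0,0,2],"turn":[0,0,0],"hand":0}]'

```text
clock: 7.2
eef_pos: [543.5, 103.0, 115.2]
tool_rot: [-3.141, 0.002, 0.157]
force: [-6.9, -0.7, 19.1]
width: -0.5
```

Bottomed out at 19 N, so the grey key is fully down. Retracting and looking.

play_rows --targets '[{"slide":[0,0,-15],"turn":[0,0,0],"hand":0},{"slide":[0,5,-25],"turn":[0,0,0],"hand":0},{"slide":[0,5,-40],"turn":[0,0,0],"hand":0},{"slide":[0,0,-40],"turn":[0,0,0],"hand":0},{"slide":[0,0,-20],"turn":[0,0,0],"hand":0}]'

```text
clock: 7.82
eef_pos: [548.0, 93.4, 258.4]
tool_rot: [-3.141, -0.006, 0.156]
force: [0.3, 0.2, 0.3]
width: -0.2
```

```bash
python3 -c "
from h import *
s=read_state();print(s['eef_pos'],np.round(s['qpos'],2))
a,d=get_image('side');b,dt=get_image('top');np.save('s9.npy',d);np.save('t9.npy',dt)
cv2.imwrite('pics/s9r.png',a);cv2.imwrite('pics/t9r.png',b)
cv2.imwrite('pics/s9.png',cv2.resize(a[130:280,260:380],None,fx=4,fy=4,interpolation=cv2.INTER_CUBIC))
cv2.imwrite('pics/t9.png',cv2.resize(b[150:260,255:415],None,fx=5,fy=5,interpolation=cv2.INTER_CUBIC))
"
```

```text
[547.96962344  93.42234491 258.37676504] [-0.49  0.44  0.4   1.71 -0.2   1.02  0.14]
```

View pics/s9.png

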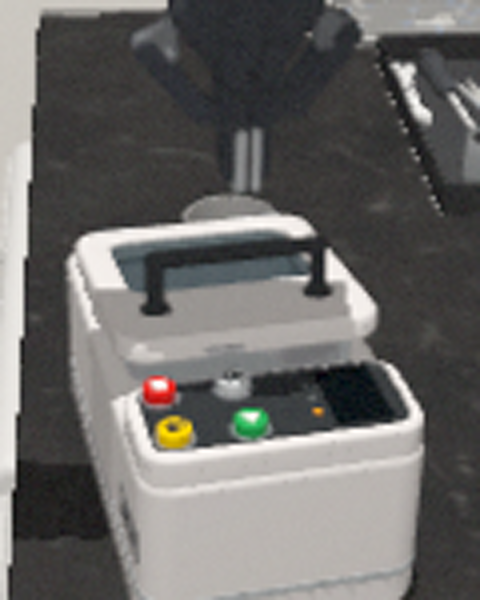

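View pics/t9.png

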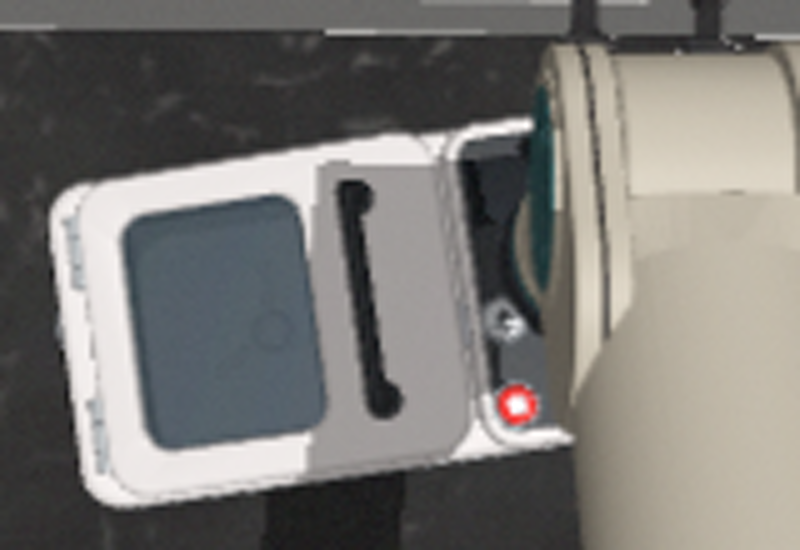

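```bash
cat >> h.py <<'E'
OFF=58.
def G2T(G,R,off=OFF): return np.array(G)+R.apply([0,0,off])
def tilt(phi,flip=1): # jaw along +ym, tool z down, body leaned phi deg toward +ym
    R0=Ro.from_matrix(np.column_stack([ym,xm,[0,0,-1]]))
    return Ro.from_rotvec(-np.deg2rad(phi)*xm)*R0
HIN=np.array([553,174.5,138.5])+152*ym
def handle(deg):
    a=np.deg2rad(deg)+0; th=np.arctan2(42.5,-152)-a
    return HIN+157.8*(np.cos(th)*ym+np.sin(th)*np.array([0,0,1]))
E
python3 -c "
from h import *
print(tri((298.0,192.6),(331.6,230)),tri((340,189.6),(326,188.2)))
dt=np.load('t9.npy')
for v in(190,200,210,220,230):
  u=int(326+(v-188.6)/41.8*5.6+.5);print(deproj('top',u,v,dt[v,u]).round(1))
print(handle(0),handle(8.6),handle(60),tilt(0).as_matrix().round(2),tilt(30).as_matrix().round(2))
P=[]
for v in range(150,260,4):
  for u in range(350,420,4):
    if dt[v,u]>0:
      p=deproj('top',u,v,dt[v,u])
      if p[2]>300:P.append(p)
P=np.array(P);print(P[np.argmax(P[:,0])],P[np.argmax(P[:,2])])
h=handle(8.6)+[0,0,50]
plan(G2T(h,tilt(0)),tilt(0),50)
"
```

```text
(array([499.30264412, 169.25593508, 212.71402107]), np.float64(3.513809046546127)) (array([606.80244288, 184.21529289, 209.51653914]), np.float64(5.151681912115918))
[599.8 184.4 207.8]
[578.3 178.  170.2]
[548.7 176.1 206.2]
[523.  173.4 209.1]
[498.  167.9 201.9]
[552.99559578 174.52837238 180.99197192] [551.75883299 182.49571186 203.2392871 ] [535.69531297 285.97838268 291.35698186] [[-0.15  0.99  0.  ]
 [ 0.99  0.15  0.  ]
 [ 0.    0.   -1.  ]] [[-0.13  0.99  0.08]
 [ 0.86  0.15 -0.49]
 [-0.5   0.   -0.87]]
[622.44557901 137.15235656 563.00421802] [441.85457615  91.75817141 760.46543654]
clock 7.925 n 9 force [ 0.4  0.1 -0.4] width 0.2 pos [548.5  93.6 258.2] rot [-3.141 -0.007  0.157]
{'slide': [1.9, -9.7, 7.0], 'turn': [0.03, -0.04, -9.98], 'hand': 50}
{'slide': [3.5, -9.2, 7.0], 'turn': [0.03, -0.04, -9.98], 'hand': 50}
{'slide': [5.1, -8.5, 7.0], 'turn': [0.03, -0.04, -9.98], 'hand': 50}
{'slide': [6.5, -7.5, 7.0], 'turn': [0.03, -0.04, -9.98], 'hand': 50}
{'slide': [7.7, -6.2, 7.0], 'turn': [0.03, -0.04, -9.98], 'hand': 50}
{'slide': [8.6, -4.8, 7.0], 'turn': [0.03, -0.04, -9.98], 'hand': 50}
{'slide': [9.3, -3.2, 7.0], 'turn': [0.03, -0.04, -9.98], 'hand': 50}
{'slide': [9.8, -1.6, 7.0], 'turn': [0.03, -0.04, -9.98], 'hand': 50}
{'slide': [9.9, 0.2, 7.0], 'turn': [0.03, -0.04, -9.98], 'hand': 50}
```

```bash
python3 -c "
from h import *
dt=np.load('t9.npy');d0=np.load('top0.npy')
for u,v in((300,145),(300,152),(260,152),(372,150),(397,155),(350,140)):
  print('cab',u,v,deproj('top',u,v,d0[v,u]).round())
for v in range(150,200,6):
  print(v,[deproj('top',u,v,dt[v,u]).round().tolist() for u in (358,364,370,380,400) if dt[v,u]>0])
b=cv2.imread('pics/s9r.png');cv2.imwrite('pics/s10.png',cv2.resize(b[0:200,200:500],None,fx=2.6,fy=2.6))
"
```

```text
cab 300 145 [622. 236. 597.]
cab 300 152 [622. 238. 545.]
cab 260 152 [621. 310. 542.]
cab 372 150 [616. 117. 592.]
cab 397 155 [608.  75. 594.]
cab 350 140 [623. 156. 631.]
150 [[622.0, 137.0, 563.0], [622.0, 127.0, 566.0], [616.0, 120.0, 593.0], [622.0, 100.0, 568.0], [617.0, 70.0, 591.0]]
156 [[622.0, 133.0, 516.0], [622.0, 122.0, 517.0], [605.0, 120.0, 596.0], [622.0, 92.0, 518.0], [622.0, 56.0, 522.0]]
162 [[715.0, 83.0, 3.0], [582.0, 137.0, 656.0], [578.0, 131.0, 678.0], [580.0, 115.0, 670.0], [580.0, 86.0, 671.0]]
168 [[697.0, 83.0, 2.0], [571.0, 138.0, 669.0], [568.0, 132.0, 685.0], [569.0, 117.0, 681.0], [569.0, 88.0, 683.0]]
174 [[652.0, 97.0, 151.0], [561.0, 139.0, 675.0], [558.0, 133.0, 694.0], [559.0, 118.0, 687.0], [559.0, 89.0, 687.0]]
180 [[635.0, 97.0, 153.0], [552.0, 139.0, 676.0], [549.0, 133.0, 697.0], [551.0, 117.0, 686.0], [550.0, 89.0, 689.0]]
186 [[619.0, 97.0, 155.0], [544.0, 139.0, 671.0], [540.0, 134.0, 700.0], [541.0, 118.0, 689.0], [542.0, 89.0, 689.0]]
192 [[558.0, 130.0, 496.0], [535.0, 139.0, 671.0], [531.0, 134.0, 704.0], [531.0, 120.0, 704.0], [531.0, 93.0, 706.0]]
198 [[545.0, 131.0, 507.0], [526.0, 138.0, 669.0], [522.0, 134.0, 706.0], [522.0, 121.0, 709.0], [522.0, 94.0, 712.0]]
```

View pics/s10.png

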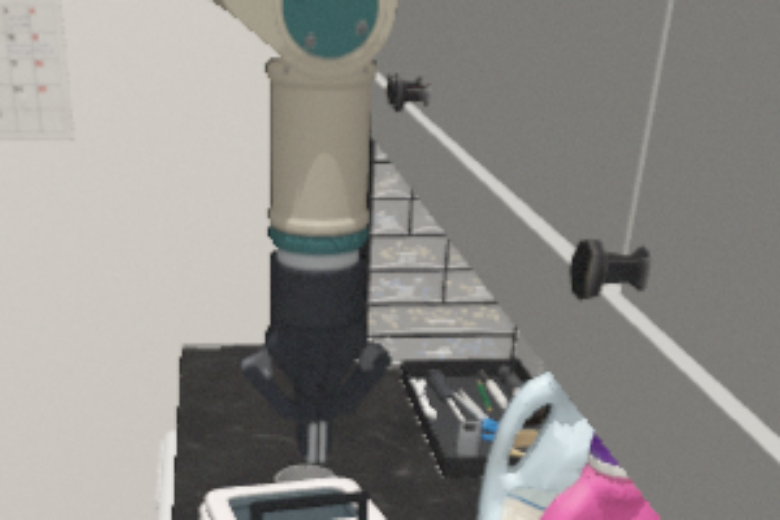

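```bash
python3 -c "
from h import *
h=np.array([552,178.5,250])-15*xm
plan(G2T(h,tilt(0)),tilt(0),50)
"
```

```text
clock 7.925 n 9 force [ 0.4  0.1 -0.4] width 0.2 pos [548.5  93.6 258.2] rot [-3.141 -0.007  0.157]
{'slide': [0.1, -9.3, 7.4], 'turn': [0.03, -0.04, -9.98], 'hand': 50}
{'slide': [1.8, -9.1, 7.4], 'turn': [0.03, -0.04, -9.98], 'hand': 50}
{'slide': [3.3, -8.6, 7.4], 'turn': [0.03, -0.04, -9.98], 'hand': 50}
{'slide': [4.8, -7.9, 7.4], 'turn': [0.03, -0.04, -9.98], 'hand': 50}
{'slide': [6.1, -7.0, 7.4], 'turn': [0.03, -0.04, -9.98], 'hand': 50}
{'slide': [7.2, -5.8, 7.4], 'turn': [0.03, -0.04, -9.98], 'hand': 50}
{'slide': [8.1, -4.5, 7.4], 'turn': [0.03, -0.04, -9.98], 'hand': 50}
{'slide': [8.8, -3.0, 7.4], 'turn': [0.03, -0.04, -9.98], 'hand': 50}
{'slide': [9.1, -1.4, 7.4], 'turn': [0.03, -0.04, -9.98], 'hand': 50}
```

play_rows --targets '[{"slide":[0,-9.3,4],"turn":[0,0,-10],"hand":50},{"slide":[1.8,-9.1,4],"turn":[0,0,-10],"hand":50},{"slide":[3.3,-8.6,4],"turn":[0,0,-10],"hand":50},{"slide":[4.8,-7.9,6],"turn":[0,0,-10],"hand":50},{"slide":[6.1,-7,6],"turn":[0,0,-10],"hand":50}]'

```text
clock: 8.55
eef_pos: [539.1, 139.5, 230.1]
tool_rot: [-3.141, 0.001, 1.035]
force: [0.6, 0.2, -1.3]
width: 50.0
```

play_rows --targets '[{"slide":[7.2,-5.8,7],"turn":[0,0,-10],"hand":50},{"slide":[8.1,-4.5,7],"turn":[0,0,-10],"hand":50},{"slide":[8.8,-3,7],"turn":[0,0,-10],"hand":50},{"slide":[9.1,-1.4,7],"turn":[0,0,-10],"hand":50},{"slide":[0,0,0],"turn":[0,0,0],"hand":50}]'

```text
clock: 9.18
eef_pos: [533.6, 176.4, 201.9]
tool_rot: [-3.139, -0.001, 1.727]
force: [0.0, -0.4, -0.1]
width: 50.1
```

```bash
python3 -c "
from h import *
h=np.array([552,178.5,200])-15*xm
plan(G2T(h,tilt(0)),tilt(0),50)
print(np.round(read_state()['qpos'],2))
a,d=get_image('side');b,dt=get_image('top');np.save('s11.npy',d)
cv2.imwrite('pics/s11.png',cv2.resize(a[130:260,270:380],None,fx=5,fy=4.6,interpolation=cv2.INTER_CUBIC))
cv2.imwrite('pics/t11.png',cv2.resize(b[150:260,255:415],None,fx=5,fy=5,interpolation=cv2.INTER_CUBIC))
"
```

```text
clock 9.175 n 2 force [ 0.  -0.4 -0.1] width 50.1 pos [533.6 176.4 201.9] rot [-3.139e+00 -1.000e-03  1.727e+00]
{'slide': [-0.4, 1.8, 30.0], 'turn': [-0.06, -0.02, 0.06], 'hand': 50}
{'slide': [-0.4, 1.8, 30.0], 'turn': [-0.06, -0.02, 0.06], 'hand': 50}
[-0.35  0.49 -0.03  1.75  0.02  0.9   1.34]
```

View pics/s11.png

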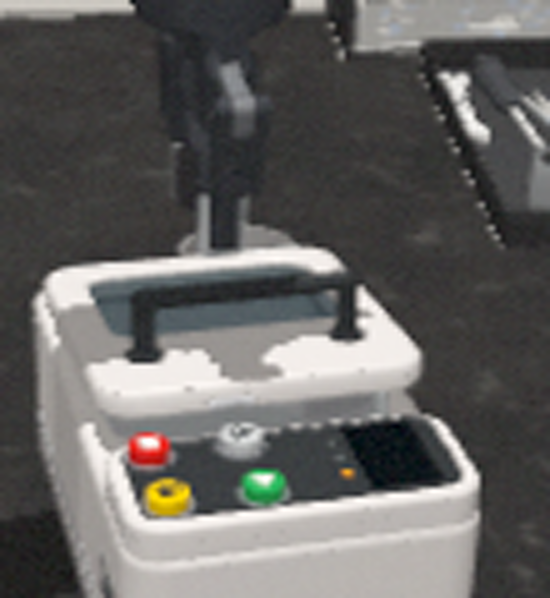

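View pics/t11.png

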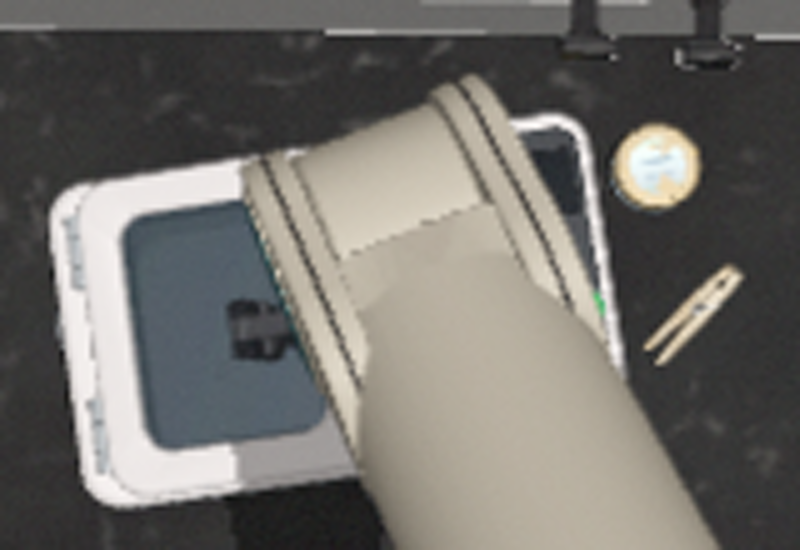

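```bash
python3 -c "
from h import *
d=np.load('s11.npy')
for u in(306,312,319,326,332):
  for v in range(190,196):
    print(u,v,deproj('side',u,v,d[v,u]).round(1).tolist(),end=' ')
  print()
"
```

```text
306 190 [529.1, 293.3, 150.3] 306 191 [528.4, 282.2, 153.3] 306 192 [521.6, 176.5, 209.8] 306 193 [521.2, 171.1, 210.0] 306 194 [521.5, 175.0, 204.8] 306 195 [520.9, 166.0, 207.1] 
312 190 [545.9, 288.1, 152.7] 312 191 [537.0, 179.6, 210.5] 312 192 [536.7, 175.1, 210.1] 312 193 [536.9, 177.0, 206.1] 312 194 [536.4, 171.0, 206.6] 312 195 [536.5, 171.4, 203.5] 
319 190 [565.8, 286.6, 152.9] 319 191 [555.0, 181.1, 209.1] 319 192 [554.5, 175.5, 209.3] 319 193 [554.6, 176.1, 206.1] 319 194 [554.6, 175.1, 203.7] 319 195 [562.1, 246.8, 159.4] 
326 190 [573.3, 184.4, 209.6] 326 191 [572.9, 180.6, 208.8] 326 192 [573.3, 183.0, 204.5] 326 193 [573.0, 179.6, 203.5] 326 194 [573.0, 179.0, 200.9] 326 195 [581.7, 248.3, 157.9] 
332 190 [588.6, 183.4, 209.7] 332 191 [588.6, 182.7, 207.1] 332 192 [588.6, 181.8, 204.7] 332 193 [589.0, 183.3, 200.9] 332 194 [598.8, 252.0, 158.5] 332 195 [597.7, 243.4, 160.2]
```

play_rows --targets '[{"slide":[2,3,20],"turn":[0,0,0],"hand":50},{"slide":[0,0,20],"turn":[0,0,0],"hand":50},{"slide":[0,0,8],"turn":[0,0,0],"hand":50},{"slide":[0,0,0],"turn":[0,0,0],"hand":50}]'

```text
clock: 9.78
eef_pos: [537.1, 177.9, 155.1]
tool_rot: [-3.141, 0.0, 1.726]
force: [0.5, 0.1, 0.2]
width: 49.7
```

```bash
python3 -c "
from h import *
a,d=get_image('side')
cv2.imwrite('pics/s12.png',cv2.resize(a[160:230,280:360],None,fx=8,fy=8,interpolation=cv2.INTER_CUBIC))
for u in (308,310,312,314,316):
  print(u,[deproj('side',u,v,d[v,u]).round().tolist() for v in range(182,204,3)])
"
```

```text
308 [[528.0, 201.0, 225.0], [529.0, 206.0, 214.0], [529.0, 206.0, 205.0], [534.0, 284.0, 152.0], [526.0, 171.0, 207.0], [466.0, -681.0, 695.0], [530.0, 219.0, 161.0], [528.0, 194.0, 167.0]]
310 [[534.0, 205.0, 223.0], [534.0, 204.0, 215.0], [534.0, 204.0, 206.0], [532.0, 179.0, 211.0], [532.0, 173.0, 206.0], [536.0, 237.0, 160.0], [535.0, 218.0, 161.0], [533.0, 191.0, 168.0]]
312 [[534.0, 146.0, 254.0], [534.0, 142.0, 248.0], [533.0, 126.0, 249.0], [534.0, 146.0, 229.0], [535.0, 148.0, 220.0], [535.0, 147.0, 212.0], [535.0, 146.0, 204.0], [539.0, 194.0, 166.0]]
314 [[536.0, 116.0, 270.0], [536.0, 117.0, 261.0], [537.0, 120.0, 252.0], [539.0, 140.0, 233.0], [539.0, 139.0, 225.0], [539.0, 139.0, 216.0], [539.0, 140.0, 207.0], [543.0, 189.0, 169.0]]
316 [[541.0, 115.0, 270.0], [542.0, 129.0, 255.0], [542.0, 121.0, 251.0], [544.0, 143.0, 231.0], [544.0, 141.0, 224.0], [544.0, 146.0, 212.0], [544.0, 143.0, 205.0], [549.0, 189.0, 169.0]]
```

View pics/s12.png

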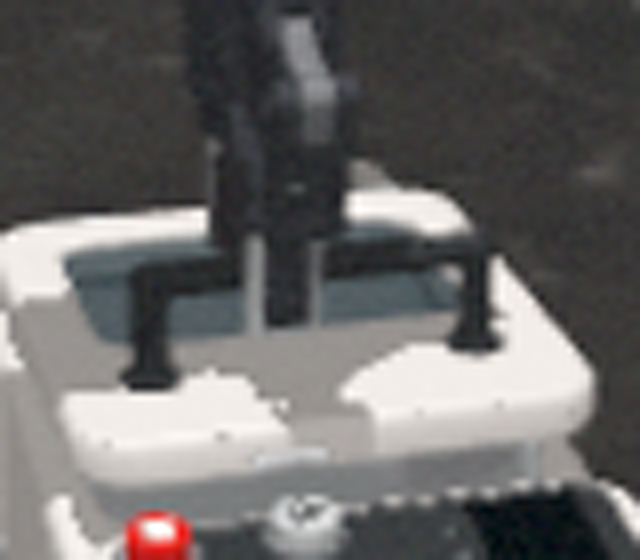

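play_rows --targets '[{"slide":[0,0,9],"turn":[0,0,0],"hand":50},{"slide":[0,0,0],"turn":[0,0,0],"hand":30},{"slide":[0,0,0],"turn":[0,0,0],"hand":20}]'

```text
clock: 10.2
eef_pos: [537.2, 178.3, 146.3]
tool_rot: [3.141, -0.0, 1.727]
force: [0.5, -0.1, 0.2]
width: 20.2
```

play_rows --targets '[{"slide":[0,0,0],"turn":[0,0,0],"hand":0},{"slide":[0,0,0],"turn":[0,0,0],"hand":0},{"slide":[0,0,0],"turn":[0,0,0],"hand":0}]'

```text
clock: 10.58
eef_pos: [537.3, 178.2, 146.5]
tool_rot: [3.141, 0.0, 1.727]
force: [-0.1, -1.7, 2.6]
width: 9.8
```

```bash
python3 -c "
from h import *
s=read_state();print(s['force'],s['width'])
a,d=get_image('side')
cv2.imwrite('pics/s13.png',cv2.resize(a[160:230,280:360],None,fx=8,fy=8,interpolation=cv2.INTER_CUBIC))
"
```

```text
[-0.09163137 -1.72212686  2.58561957] 9.765842890540902
```

View pics/s13.png

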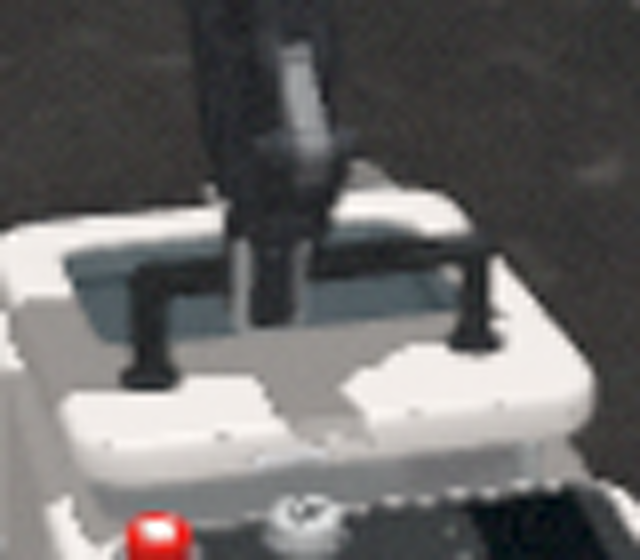

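```bash
cat > arc.py <<'E'
from h import *
import sys
ratio=float(sys.argv[1]);step=float(sys.argv[2]);n=int(sys.argv[3])
s=read_state();p=np.array(s["eef_pos"]);R=Ro.from_euler("xyz",s["tool_rot"])
G=p-R.apply([0,0,57.]);v=G-HIN;y0,z0=v@ym,v[2];xo=v@xm
r=np.hypot(y0,z0);a=np.degrees(np.arctan2(42.5,-152)-np.arctan2(z0,y0))
tz=R.apply([0,0,1]);ph=np.degrees(np.arctan2(-tz@ym,-tz[2]))
print("clock",s["clock"],"lid est",a.round(2),"r",r.round(1),"xo",xo.round(1),"tilt",ph.round(1),"force",np.round(s["force"],1),"w",round(s["width"],1),"q",np.round(s["qpos"],2))
Rc=R;pc=p
rr=float(sys.argv[4]) if len(sys.argv)>4 else r
for i in range(1,n+1):
    th=np.arctan2(42.5,-152)-np.radians(a+i*step)
    Gn=HIN+xo*xm+(r+(rr-r)*i/n)*(np.cos(th)*ym+np.sin(th)*np.array([0,0,1]))
    Rn=tilt(ph+ratio*i*step);pn=Gn+Rn.apply([0,0,57.])
    print("{\"slide\": %s, \"turn\": %s, \"hand\": 0},"%(np.round(Rc.inv().apply(pn-pc),1).tolist(),np.round((Rc.inv()*Rn).as_rotvec(degrees=True),1).tolist()))
    Rc,pc=Rn,pn
E
python3 arc.py 0.65 3 5
```

```text
clock 10.625 lid est 8.37 r 159.7 xo -15.0 tilt 0.0 force [ 0.2 -0.5  3.5] w 9.7 q [-0.35  0.56 -0.03  1.81  0.02  0.77  1.33]
{"slide": [1.7, -0.0, -7.6], "turn": [0.0, -1.9, 0.1], "hand": 0},
{"slide": [1.8, 0.0, -7.5], "turn": [-0.0, -1.9, 0.0], "hand": 0},
{"slide": [1.9, 0.0, -7.4], "turn": [-0.0, -2.0, -0.0], "hand": 0},
{"slide": [2.1, -0.0, -7.4], "turn": [0.0, -2.0, -0.0], "hand": 0},
{"slide": [2.2, 0.0, -7.3], "turn": [-0.0, -2.0, 0.0], "hand": 0},
```

play_rows --targets '[{"slide":[1.7,0,-7.6],"turn":[0,-1.9,0],"hand":0},{"slide":[1.8,0,-7.5],"turn":[0,-1.9,0],"hand":0},{"slide":[1.9,0,-7.4],"turn":[0,-2,0],"hand":0}]'

```text
clock: 11.0
eef_pos: [536.4, 183.6, 168.1]
tool_rot: [-3.142, 0.103, 1.727]
force: [2.4, -0.6, -5.0]
width: 9.8
```

```bash
python3 arc.py 0.65 3 5
```

```text
clock 11.0 lid est 17.03 r 159.9 xo -15.0 tilt 5.9 force [ 2.4 -0.6 -5. ] w 9.8 q [-0.47  0.55  0.04  1.76  0.11  0.86  1.22]
{"slide": [2.0, -0.0, -7.4], "turn": [0.0, -1.9, 0.1], "hand": 0},
{"slide": [2.2, -0.0, -7.3], "turn": [0.0, -1.9, 0.0], "hand": 0},
{"slide": [2.3, 0.0, -7.3], "turn": [-0.0, -2.0, 0.0], "hand": 0},
{"slide": [2.4, -0.0, -7.2], "turn": [0.0, -2.0, -0.0], "hand": 0},
{"slide": [2.5, 0.0, -7.1], "turn": [0.0, -2.0, 0.0], "hand": 0},
```

play_rows --targets '[{"slide":[2.0,0,-7.4],"turn":[0,-1.9,0],"hand":0},{"slide":[2.2,0,-7.3],"turn":[0,-1.9,0],"hand":0},{"slide":[2.3,0,-7.3],"turn":[0,-2,0],"hand":0},{"slide":[2.4,0,-7.2],"turn":[0,-2,0],"hand":0},{"slide":[2.5,0,-7.1],"turn":[0,-2,0],"hand":0}]'

```text
clock: 11.62
eef_pos: [533.6, 201.5, 202.9]
tool_rot: [3.141, 0.275, 1.727]
force: [3.2, -1.5, -4.1]
width: 9.8
```

```bash
python3 arc.py 0.65 3 5; python3 -c "
from h import *
a,d=get_image('side')
cv2.imwrite('pics/s14.png',cv2.resize(a[60:260,200:420],None,fx=3,fy=3,interpolation=cv2.INTER_CUBIC))
"
```

```text
clock 11.625 lid est 32.51 r 160.1 xo -15.1 tilt 15.7 force [ 3.2 -1.5 -4.1] w 9.8 q [-0.65  0.56  0.12  1.67  0.22  1.03  1.05]
{"slide": [2.7, -0.1, -7.0], "turn": [0.1, -1.9, 0.1], "hand": 0},
{"slide": [2.9, -0.0, -6.9], "turn": [-0.0, -1.9, -0.0], "hand": 0},
{"slide": [3.0, 0.0, -6.8], "turn": [0.0, -2.0, 0.0], "hand": 0},
{"slide": [3.1, -0.0, -6.7], "turn": [-0.0, -2.0, 0.0], "hand": 0},
{"slide": [3.2, 0.0, -6.6], "turn": [0.0, -1.9, 0.0], "hand": 0},
```

View pics/s14.png

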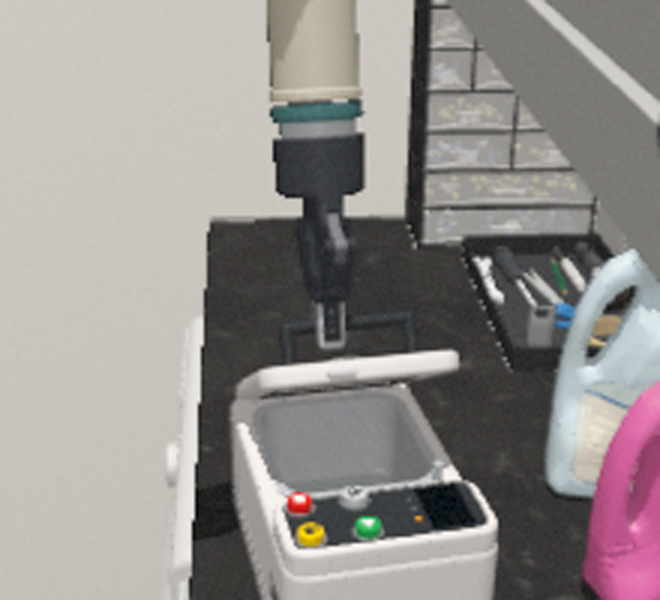

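The lid is rising with the bar held (bar at about (310,170) in the full image).

play_rows --targets '[{"slide":[2.7,0,-7.0],"turn":[0,-1.9,0],"hand":0},{"slide":[2.9,0,-6.9],"turn":[0,-1.9,0],"hand":0},{"slide":[3.0,0,-6.8],"turn":[0,-2,0],"hand":0},{"slide":[3.1,0,-6.7],"turn":[0,-2,0],"hand":0},{"slide":[3.2,0,-6.6],"turn":[0,-1.9,0],"hand":0}]'

```text
clock: 12.3
eef_pos: [529.8, 226.6, 230.1]
tool_rot: [3.141, 0.444, 1.727]
force: [4.0, -2.2, -1.0]
width: 10.2
```

```bash
python3 arc.py 0.65 2.5 5
```

```text
clock 12.3 lid est 47.51 r 160.4 xo -15.1 tilt 25.5 force [ 4.  -2.2 -1. ] w 10.2 q [-0.8   0.62  0.17  1.56  0.31  1.21  0.92]
{"slide": [2.8, -0.1, -5.5], "turn": [0.1, -1.6, 0.1], "hand": 0},
{"slide": [2.9, -0.0, -5.4], "turn": [0.0, -1.6, 0.0], "hand": 0},
{"slide": [2.9, 0.0, -5.3], "turn": [-0.0, -1.6, 0.0], "hand": 0},
{"slide": [3.0, -0.0, -5.3], "turn": [0.0, -1.6, 0.0], "hand": 0},
{"slide": [3.1, 0.0, -5.2], "turn": [0.0, -1.6, 0.0], "hand": 0},
```

Now up to about 57.5°, and then I'll measure the lid angle independently from depth.

play_rows --targets '[{"slide":[2.8,0,-5.5],"turn":[0,-1.6,0],"hand":0},{"slide":[2.9,0,-5.4],"turn":[0,-1.6,0],"hand":0},{"slide":[2.9,0,-5.3],"turn":[0,-1.6,0],"hand":0},{"slide":[3.0,0,-5.3],"turn":[0,-1.6,0],"hand":0},{"slide":[0,0,0],"turn":[0,0,0],"hand":0}]'

```text
clock: 12.92
eef_pos: [526.6, 247.4, 243.9]
tool_rot: [3.14, 0.555, 1.728]
force: [2.5, -2.2, 2.7]
width: 10.2
```

```bash
python3 arc.py 0.65 2.5 1; python3 -c "
from h import *
a,d=get_image('side');b,dt=get_image('top');np.save('s15.npy',d);np.save('t15.npy',dt);cv2.imwrite('pics/s15r.png',a)
cv2.imwrite('pics/s15.png',cv2.resize(a[60:260,220:400],None,fx=4,fy=3,interpolation=cv2.INTER_CUBIC))
cv2.imwrite('pics/t15.png',cv2.resize(b[150:260,225:415],None,fx=4,fy=4,interpolation=cv2.INTER_CUBIC))
"
```

```text
clock 12.925 lid est 57.78 r 160.5 xo -15.1 tilt 31.8 force [ 2.5 -2.2  2.7] w 10.2 q [-0.89  0.67  0.19  1.47  0.36  1.33  0.87]
{"slide": [3.1, -0.2, -5.2], "turn": [0.2, -1.6, 0.2], "hand": 0},
```

View pics/s15.png

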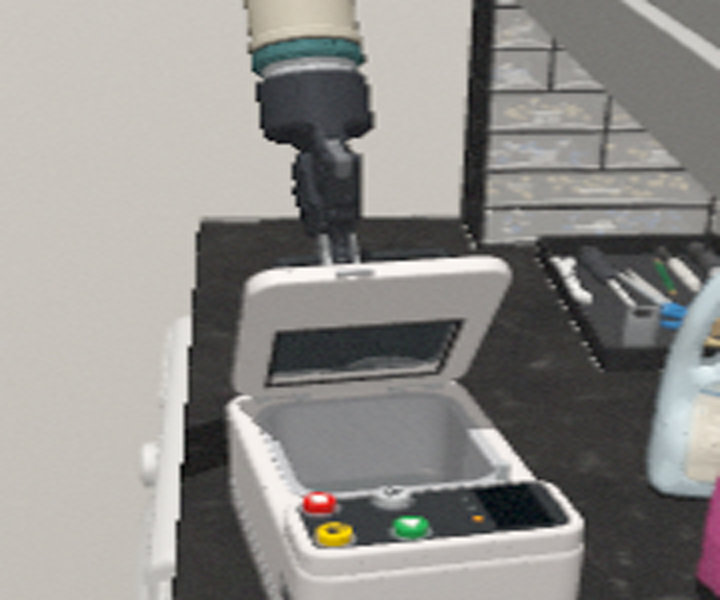

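View pics/t15.png

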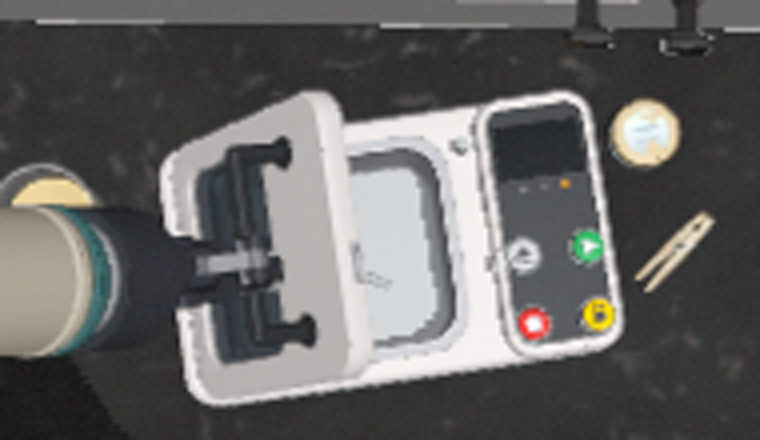

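```bash
cat > plane.py <<'E'
from h import *
def fit(P,name):
    for _ in range(4):
        c=P.mean(0);u,s,vt=np.linalg.svd(P-c);n=vt[2];e=(P-c)@n;P=P[np.abs(e)<2.0*max(e.std(),1)]
    n=n*np.sign(n@ym)
    print(name,len(P),"rms",e.std().round(2),"n",n.round(3),"angle",np.degrees(np.arctan2(n@ym,n[2])).round(2),"yaw",np.degrees(n@xm).round(1))
def lid(d,n,poly):
    m=np.zeros(d.shape,np.uint8);cv2.fillPoly(m,[np.array(poly,np.int32)],1)
    v,u=np.nonzero((m>0)&(d>0));return np.array([deproj(n,a,b,d[b,a]) for a,b in zip(u,v)])
def run(d,dt):
    sz=lambda L:[(220+x/4,60+y/3) for x,y in L]
    fit(lid(d,"side",sz([(262,285),(490,275),(470,318),(270,328)])),"under top band")
    P=np.vstack([lid(d,"side",sz(q)) for q in ([(262,285),(490,275),(470,318),(270,328)],[(245,330),(268,330),(258,385),(242,385)],[(470,315),(485,300),(465,350),(450,375)])])
    fit(P,"under frame")
    tz=lambda L:[(225+x/4,150+y/4) for x,y in L]
    fit(np.vstack([lid(dt,"top",tz(q)) for q in ([(280,110),(318,108),(345,365),(322,370),(315,310),(285,300),(280,180)],[(215,365),(330,340),(340,370),(215,390)],[(200,160),(300,105),(300,130),(215,165)])]),"top face")
if __name__=="__main__":
    run(np.load("s15.npy"),np.load("t15.npy"))
E
python3 plane.py
```

```text
under top band 807 rms 0.87 n [-0.129  0.833  0.538] angle 57.44 yaw 0.0
under frame 976 rms 0.88 n [-0.128  0.835  0.536] angle 57.61 yaw 0.1
top face 1010 rms 0.89 n [-0.13   0.834  0.536] angle 57.58 yaw -0.0
```

Three plane fits give 57.5°, and the arm's own arc gives 57.8°. I need about 2.4° more.

play_rows --targets '[{"slide":[1.6,0,-2.5],"turn":[0,-0.8,0],"hand":0},{"slide":[1.6,0,-2.5],"turn":[0,-0.8,0],"hand":0},{"slide":[0,0,0],"turn":[0,0,0],"hand":0},{"slide":[0,0,0],"turn":[0,0,0],"hand":0},{"slide":[0,0,0],"turn":[0,0,0],"hand":0}]'

```text
clock: 13.65
eef_pos: [525.9, 251.2, 246.1]
tool_rot: [3.14, 0.582, 1.726]
force: [3.8, -3.1, 4.9]
width: 9.8
```

```bash
python3 arc.py 0.65 0.5 1; python3 -c "
from plane import *
a,d=get_image('side');b,dt=get_image('top');run(d,dt);cv2.imwrite('pics/s16.png',a);cv2.imwrite('pics/t16.png',b)
print(read_state()['qd'].__class__, read_state()['eef_pos'])
"
```

```text
clock 13.65 lid est 59.69 r 160.5 xo -15.1 tilt 33.3 force [ 3.8 -3.1  4.9] w 9.8 q [-0.9   0.68  0.2   1.45  0.36  1.36  0.86]
{"slide": [0.6, -0.1, -1.0], "turn": [0.1, -0.3, 0.1], "hand": 0},
under top band 770 rms 0.9 n [-0.132  0.853  0.505] angle 59.66 yaw 0.0
under frame 939 rms 0.89 n [-0.132  0.852  0.507] angle 59.56 yaw 0.0
top face 914 rms 0.93 n [-0.132  0.851  0.508] angle 59.45 yaw 0.0
<class 'numpy.ndarray'> [525.9103331  251.23796205 246.10603184]
```

View pics/t16.png

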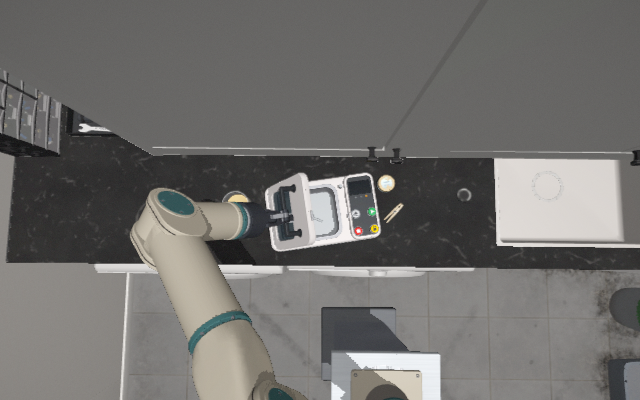

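View pics/s16.png

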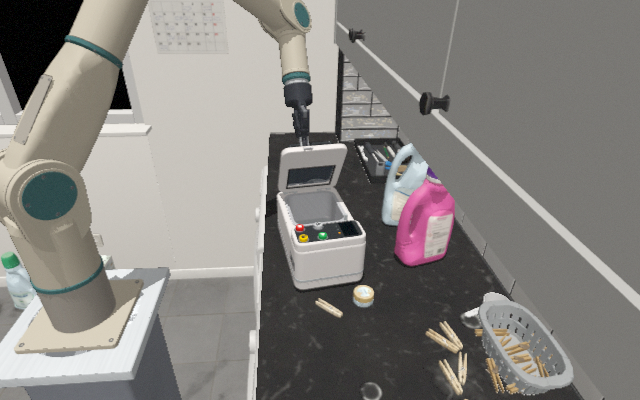

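The lid is at 59.6° and held. The peg (394,213), cream pot (386,183) and jar (237,205, partly hidden) look unmoved. A small final nudge, then a check.

play_rows --targets '[{"slide":[0.5,0,-1.0],"turn":[0,-0.3,0],"hand":0},{"slide":[0,0,0],"turn":[0,0,0],"hand":0},{"slide":[0,0,0],"turn":[0,0,0],"hand":0},{"slide":[0,0,0],"turn":[0,0,0],"hand":0}]'

```text
clock: 14.25
eef_pos: [525.8, 252.1, 246.6]
tool_rot: [3.141, 0.587, 1.726]
force: [3.1, -3.2, 3.5]
width: 9.6
```

```bash
python3 arc.py 0.65 0.5 1; python3 -c "
from plane import *
a,d=get_image('side');b,dt=get_image('top');run(d,dt)
a0=cv2.imread('pics/side0.png').astype(int);b0=cv2.imread('pics/top0.png').astype(int)
print('peg/cream diff side',np.abs(a0-a)[280:325,310:380].mean(),'top',np.abs(b0-b)[170:230,380:410].mean(),'jar visible top',np.abs(b0-b)[190:215,218:232].mean())
print(np.round(read_state()['qd'],3))
"
```

```text
clock 14.25 lid est 60.11 r 160.5 xo -15.1 tilt 33.6 force [ 3.1 -3.2  3.5] w 9.6 q [-0.91  0.69  0.2   1.45  0.37  1.37  0.85]
{"slide": [0.6, -0.1, -1.0], "turn": [0.1, -0.3, 0.1], "hand": 0},
under top band 764 rms 0.94 n [-0.131  0.859  0.495] angle 60.32 yaw 0.2
under frame 927 rms 0.95 n [-0.131  0.856  0.5  ] angle 60.01 yaw 0.1
top face 881 rms 1.04 n [-0.133  0.854  0.503] angle 59.83 yaw -0.0
peg/cream diff side 2.5924867724867724 top 1.5857407407407407 jar visible top 33.32190476190476
[ 0.001  0.001 -0.001 -0.002 -0.001 -0.001  0.002]
```

```bash
python3 -c "
from cell import *
print(finish_job())"
```

```text
the job is handed in; nothing more can be done
None
```

The job is handed in. I pressed the yellow, red and grey keys once each, in that order, and left the green key alone. I then gripped the black bar, swung the lid up and am still holding it at 60°. It took 14.3 s.

**Last checks**
- **Lid angle:** plane fits to the depth images gave 59.8–60.3°, and the arm's own arc gave 60.1°.
- **Grip:** the fingers are stopped on the bar at 9.6 mm, the arm is still, and the wrist force is about 6 N.
- **Keys:** each went down to its stop, which I felt as a sharp rise in force. Yellow sprang back and the lid popped up after grey. The green key looked untouched in every picture.
- **Peg and cream pot:** both look unchanged against the first pictures.

**What disagreed or could not be confirmed**
- **Finger length:** the real fingertips sit about 39–42 mm behind the reported TCP, seen in the depth pictures and confirmed by touch. I corrected for this throughout.
- **Yellow key force:** it peaked at 39.3 N through the closed fingertips, higher than I meant and close to the 40 N limit set for the arm and gripper body. Red and grey stayed near 19 N.
- **Candle jar:** the arm's wrist partly hides it at the end, so the picture comparison there was no use. It looked in place in the last clear part-view and nothing came near it.

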